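# Sift the roasting beads out of the chestnuts

## Task

Lift the slotted basket by its grip, level and steadily, lower it into the deep steel pan until you feel its flanges rest on the two sprung rails, and keeping it down on the rails shake it side to side along the pan until all four small beads have dropped into the pan and only the three chestnuts stay in the basket. Then slide it along the rails until it touches the end wall on the side of the grab tab and let go, leaving it level on the rails. No bead may drop before the basket is down on the rails, the basket must never press or knock against the pan or rails with more than 25 N, and the corn, spoon, pepper mill and jar stay where they are.

Things in the scene. Friction and masses are not known exactly. Their poses are not given: they have to be found in the camera images.
- basket_grip (a point): Centre of the black grip bar over the slotted steel basket (loose, 0.25 to 0.4 kg plus 0.1 kg contents): 70 mm long along the basket's y, 20 mm wide (x), 22 mm high, on a flat 133 mm arch between the basket's y ends, free below. 115 mm above the basket's underside. Axes are the basket's, z up. The basket starts on the white tray; walls 3 mm, 112 mm (x) by 133 mm (y) outside, 43 mm high.
- basket_floor (a point): Centre of the basket's underside. Floor 3 mm thick, bars along x. Middle: four 10 mm bars with 4 mm slots at y = 0, +-14 mm holding the beads. Either side, y = 26 to 50 mm: an open slot 24 by 106 mm where a bead drops. A bead leaves a 4 mm slot if the basket speeds up or stops along y at some 2.5 m/s2 or more (40 mm strokes in 0.2 s), or tilts 13 degrees; gentler moves keep it.
- basket_flange (a point): Middle of the underside of the basket's +x flange (x = 63 mm, 39 mm above the basket's underside). A flat flange 4 mm thick runs along both x sides, out to x = +-71 mm, the full 133 mm of y; they carry the basket on the rails.
- pan: Deep open steel pan, fixed; origin at the centre of its underside, on the table. Inside 117 mm (x) by 193 (y), walls 4 mm, rim 90 mm high. A dark collar around it carries two black rubber-topped rails 9 mm wide along y, over the long walls. The basket hangs between them, x along x, y along y, 2.5 mm play each x side; it slides 30 mm either way in y to the end walls (grip at y = +30: touching +y wall).
- pan_origin (a point): Same point as the pan's origin. The collar is clamped at a different height each time and this is not measured: the rails' tops are anywhere 98 to 120 mm above this point, so feel for them. Basket on the rails: its grip centre is 76 mm above the rails' tops. The rails are sprung: they start to give at 1.5 N, then 1 mm per 5 N, 8 mm at most, then rigid; the basket's weight alone sinks them under 1 mm.
- pan_tab (a point): Middle of the top of the flat dark steel grab tab, 70 mm wide (x), sticking out 40 mm from the outside of the pan's +y end, 47 mm above the table. The end wall on this side is where the basket must finish.
- tray: White tray, fixed, 200 mm (x) by 270 mm (y), top 6 mm above the table, edge 12 mm high; origin at the centre of its underside. The basket stands on it.
- bead0_center (a point): Small white ceramic bead, a ball 18 mm across, 11 g; its centre. Starts in one of the basket's 4 mm slots.
- bead1_center (a point): Small white ceramic bead, a ball 18 mm across, 11 g; its centre. Starts in one of the basket's 4 mm slots.
- bead2_center (a point): Small white ceramic bead, a ball 18 mm across, 11 g; its centre. Starts in one of the basket's 4 mm slots.
- bead3_center (a point): Small white ceramic bead, a ball 18 mm across, 11 g; its centre. Starts in one of the basket's 4 mm slots.
- nut0_center (a point): Brown chestnut, flat-bottomed dome 40 mm across and 29 mm high, 18 g; its centre, half-way up. Lies on the basket floor, too big for any slot.
- nut1_center (a point): Brown chestnut, flat-bottomed dome 40 mm across and 29 mm high, 18 g; its centre, half-way up. Lies on the basket floor, too big for any slot.
- nut2_center (a point): Brown chestnut, flat-bottomed dome 40 mm across and 29 mm high, 18 g; its centre, half-way up. Lies on the basket floor, too big for any slot.
- corn0_center (a point): Round slice of corn cob, 42 mm across, 18 mm high, on the tray at the +y side of the basket; its centre. Leave alone.
- corn1_center (a point): Round slice of corn cob, 42 mm across, 18 mm high, on the tray at the -y side of the basket; its centre. Leave alone.
- spoon_mid (a point): Steel spoon 170 mm long lying on the table between tray and pan; near its middle. Leave alone.
- mill_mid (a point): Dark wooden pepper mill, 58 mm across, 145 mm high, beyond the tray and pan; its centre. Leave alone.
- saucejar_mid (a point): Amber glass jar with steel lid, 64 mm across, 110 mm high, beyond the tray and pan; its centre. Leave alone.
Things that resemble listed ones, but are neither listed nor needed, are in the scene too. Leave any green or purple look-alike of the part that bears basket_grip alone.

How it is judged:
On the way, in this order (a step that is already met when the one before it is completed fails the run):
1. the basket hangs in the pan, level, both flanges bearing on the rails (z of basket_grip in the frame of rails between 0.077 and 0.083 m and x of basket_grip in the frame of pan between -0.005 and 0.005 m and angle between basket_grip's own z axis and vertical below 0.05 rad and angle between the y axis of basket_grip and the y axis of pan, either way round below 0.08 rad and contact force between basket and rails above 1 N), for 0.2 s.
2. all four beads have dropped through into the pan while the basket is on the rails (x of bead0_center in the frame of pan between -0.06 and 0.06 m and y of bead0_center in the frame of pan between -0.098 and 0.098 m and z of bead0_center in the frame of pan between 0 and 0.045 m and x of bead1_center in the frame of pan between -0.06 and 0.06 m and y of bead1_center in the frame of pan between -0.098 and 0.098 m and z of bead1_center in the frame of pan between 0 and 0.045 m and x of bead2_center in the frame of pan between -0.06 and 0.06 m and y of bead2_center in the frame of pan between -0.098 and 0.098 m and z of bead2_center in the frame of pan between 0 and 0.045 m and x of bead3_center in the frame of pan between -0.06 and 0.06 m and y of bead3_center in the frame of pan between -0.098 and 0.098 m and z of bead3_center in the frame of pan between 0 and 0.045 m and z of basket_grip in the frame of rails between 0.077 and 0.083 m and x of basket_grip in the frame of pan between -0.005 and 0.005 m and angle between basket_grip's own z axis and vertical below 0.05 rad and angle between the y axis of basket_grip and the y axis of pan, either way round below 0.08 rad), for 0.2 s.
At the end, for the whole second after the job is handed in: Basket level on the rails (tilt < 0.05 rad, yaw within 0.08 rad of the pan, flanges within 3 mm of the rail tops), within 2.5 mm of the tab-side end wall, at rest, let go; all four beads in the pan below it, all three chestnuts in the basket (all of step 2 and y of basket_grip in the frame of pan above 0.0275 m and x of nut0_center in the frame of basket_grip between -0.056 and 0.056 m and y of nut0_center in the frame of basket_grip between -0.066 and 0.066 m and z of nut0_center in the frame of basket_grip between -0.113 and -0.04 m and x of nut1_center in the frame of basket_grip between -0.056 and 0.056 m and y of nut1_center in the frame of basket_grip between -0.066 and 0.066 m and z of nut1_center in the frame of basket_grip between -0.113 and -0.04 m and x of nut2_center in the frame of basket_grip between -0.056 and 0.056 m and y of nut2_center in the frame of basket_grip between -0.066 and 0.066 m and z of nut2_center in the frame of basket_grip between -0.113 and -0.04 m and linear speed of basket below 0.01 m/s); the robot touches nothing.
It fails at once if a bead drops out of the basket while the basket is not down on the rails (more than 3 mm above them) ((z of bead0_center in the frame of basket_grip between -0.145 and -0.127 m or z of bead1_center in the frame of basket_grip between -0.145 and -0.127 m or z of bead2_center in the frame of basket_grip between -0.145 and -0.127 m or z of bead3_center in the frame of basket_grip between -0.145 and -0.127 m) and (z of basket_grip in the frame of rails above 0.083 m or x of basket_grip in the frame of pan above 0.008 m or x of basket_grip in the frame of pan below -0.008 m)).
It fails at once if the basket is pressed or knocked against the pan or rails with more than 25 N (contact force between basket and pan above 25 N).
It fails at once if a corn round, the spoon, the pepper mill or the jar is moved by more than 30 mm (distance of any of corn0_center, corn1_center, spoon_mid, mill_mid, saucejar_mid from where it was at the start of the episode above 0.03 m).
It also fails if it takes over 67 s, if anything falls off the work surface, if the arm or the gripper's body presses on something with over 40 N, if the wrist force passes 120 N, or if a joint passes its speed limit or range.

## Robot

A 6-joint arm with a two-finger parallel gripper is mounted at the origin on the work surface. World frame = base frame: x ahead of the robot, y to its left, z up, the work surface at z = 0. Lengths are in m, angles in rad, forces in N, time in s.
With the tool pointing down it reaches from about 0.3 to 0.775 m from the base axis. Payload 14.6 kg.
Tool frame: the origin (TCP) lies at the very end of the fingers, on their centre line; the grasp point (between the pads) lies 19 mm behind it (ctrl.hold_point_z is the distance from the TCP to the grasp point, in m); x points along the fingers, y is the direction in which the jaws open and shut, and the axes are right-handed (so a half turn about x gives the same grasp; the last joint's range is limited). The gripper opens to 85 mm and grips with 20 to 120 N. Pads are 22 mm wide; open, the fingers measure 114 mm over their backs; the gripper's body (76 mm by 85 mm) begins 54 mm behind the grasp point. The pads swing forward as they close: fully open they stand 13 mm farther back than shut.
Start: joints at [1.25, 0.3, 1.521, -0, 1.321, -0.067], TCP at [0.138, 0.532, 0.231] pointing down, gripper open.
Joint ranges: [-3.03, 3.03], [-0.79, 2.21], [0.23, 2.52], [-1.04, 4.18], [0, 3.07], [-2.55, 2.55]. Speed limits (rad/s): [2.22, 2.22, 2.57, 3.14, 3.14, 3.14].

## Interface

Orientations are given as a unit quaternion [w, x, y, z].
In Python, from workcell import ctrl gives the robot as it stands.
- The arm moves only by the shell command python3 -m inch 'ROWS' [FORCE]. ROWS is JSON, a list of rows, each a list of 3 entries, a list of its own where there are three numbers: the turn, a rotation vector about the tool's x, y, z in units of 5 degrees (1.0 is 5 degrees), then the shift along the tool's x, y, z in units of 30 mm (1.0 is 30 mm), then the finger opening in mm, from 0 to 85.4. In form: [[[rx, ry, rz], [x, y, z], jaw], ...]. A call has 1 to 12 rows; each row is the pose to reach, as a shift and turn from the pose measured when the call began, along the tool's axes at that moment; what a row does not reach only later rows make up. A row lasts 1/12 s, in which the tool goes at most 41.7 mm and 7.16 degrees, less where a joint would pass 70% of its speed; a pose out of reach is approached as far as the arm can. A call with a gripper value outside its range is refused whole. The fingers move at their own pace and stop on an object; FORCE is the grip in N (left out, the last holds). Time passes only in rows, so rows that repeat a pose let the fingers close. It gives the time, the measured TCP pose, the force and the opening at its end, in the units of the state.
- ctrl.read_state(): the state, without advancing time (a new reading comes with each control period).
- ctrl.snapshot(name): name is "side" or "top" or "wrist"; returns a dict with "frame" (480x640x3 uint8, blue, green, red), "depth" (480x640 float32, m along the optical axis (not along the pixel's ray), 0 where there is no reading), "fx", "fy", "cx", "cy" (pixels), "extrinsics" (4x4, takes a point from camera to world coordinates); the wrist camera has in their place "T_tool_cam" (4x4, takes a point from camera to tool coordinates, whose origin is the TCP and whose axes are the tool frame's). Camera axes: x right, y down, z forward; pixel columns grow to the right and rows downward; lengths in m; the calibration is good to about 2 mm. A picture is of the moment at which its call begins: read the wrist's pose just before it.
- ctrl.job_done(): hands the job in, once; it reports no verdict.
Trained networks look in a picture, given as the dict that the camera call returned (one of the last four; its "shot" number tells which), for a name from the list of things; names that differ only in an ending like _2 or _b are one class to them, and where a whole thing is asked for, a point or a joint stands for the part that bears it (a point fixed in the world has none). Each returns a list of dicts, best first, with "p" (0 to 1); they miss things now and then, are a little off and sometimes report something else, mostly with a low value. They report only what shows in the picture. A call takes as long as a camera call. They do not tell look-alikes from the thing itself.
- ctrl.outline_of(picture, thing): "region" (480x640 bool, what is visible of it) and "box" ([left, top, right, bottom] in pixels, round what is visible of it).
The state is a dict: "time_s": time; "q": joint angles; "joint_velocities": joint speeds; "joint_torque": joint torques, N m; "eef_pos": TCP position; "eef_rot": TCP orientation; "force": force on the tool from outside, world axes, zero at the start; "moment": the same for the moment, N m; "gripper_width": finger opening in m.
Only numpy, scipy, OpenCV 4.12 (cv2) and the standard library are available. Lean on these libraries where they do the work, as an engineer would, in place of code of your own. Each camera call takes 0.05 s, during which the arm holds its last target.

## Working session

There is one attempt and no reset: what is moved stays moved. The work goes in short steps, Python scripts to look and compute and a shell command to move; the robot and the scene stay as the last step left them, time stands still between calls to the robot, and variables do not carry over. Pictures are saved under pics/ and viewed, and the job is handed in when it is done.

```bash
ls; mkdir -p pics; python3 - <<'E'
from workcell import ctrl
import cv2,numpy as np,pickle
s=ctrl.read_state()
print(s['time_s'],s['eef_pos'],s['eef_rot'],s['force'],s['gripper_width'],ctrl.hold_point_z)
for n in ['top','side']:
    p=ctrl.snapshot(n); cv2.imwrite(f'pics/{n}0.png',p['frame']); pickle.dump(p,open(f'{n}0.pkl','wb'))
    for t in ['basket_grip','pan','pan_tab','tray','basket_flange']:
        for r in ctrl.outline_of(p,t)[:4]: print(n,t,round(r['p'],2),r['box'])
E
```

```text
pics
0.0 [0.13801976 0.53215625 0.2306977 ] [ 0.70133881  0.08907179  0.70150581 -0.08988708] [-0.15829529 -0.00402101 -0.01796834] 0.0853115786110745 0.0187
top basket_grip 0.86 [147.0, 325.5, 247.3, 426.4]
top basket_grip 0.7 [380.8, 319.3, 479.3, 424.0]
top basket_grip 0.6 [182.3, 196.6, 265.2, 277.3]
top basket_grip 0.19 [197.0, 220.2, 212.1, 225.7]
top pan 0.89 [350.2, 181.9, 494.7, 284.8]
top pan 0.23 [185.0, 197.7, 264.5, 276.7]
top pan_tab 0.66 [264.2, 105.5, 296.0, 153.8]
top tray 0.61 [162.8, 192.0, 305.2, 306.5]
top tray 0.17 [274.9, 231.9, 293.7, 254.9]
top basket_flange 0.85 [180.5, 196.0, 265.9, 276.7]
top basket_flange 0.7 [378.0, 318.6, 478.6, 424.2]
top basket_flange 0.6 [148.6, 324.9, 247.2, 428.2]
side basket_grip 0.8 [241.5, 335.4, 336.0, 437.3]
side basket_grip 0.79 [128.3, 204.1, 196.8, 286.4]
side basket_grip 0.56 [227.1, 164.6, 310.9, 242.4]
side basket_grip 0.27 [225.3, 183.0, 241.5, 198.9]
side pan 0.97 [316.9, 242.7, 452.3, 363.5]
side pan 0.21 [197.5, 176.6, 340.0, 274.1]
side pan_tab 0.78 [316.2, 241.5, 452.1, 365.1]
side pan_tab 0.75 [200.0, 177.3, 341.7, 276.8]
side tray 0.76 [199.6, 167.4, 337.9, 274.1]
side basket_flange 0.87 [227.2, 163.3, 308.7, 242.7]
side basket_flange 0.83 [126.3, 206.5, 200.1, 288.1]
side basket_flange 0.59 [240.9, 331.7, 334.7, 438.2]
side basket_flange 0.29 [408.7, 198.1, 446.7, 251.0]
```

View pics/top0.png

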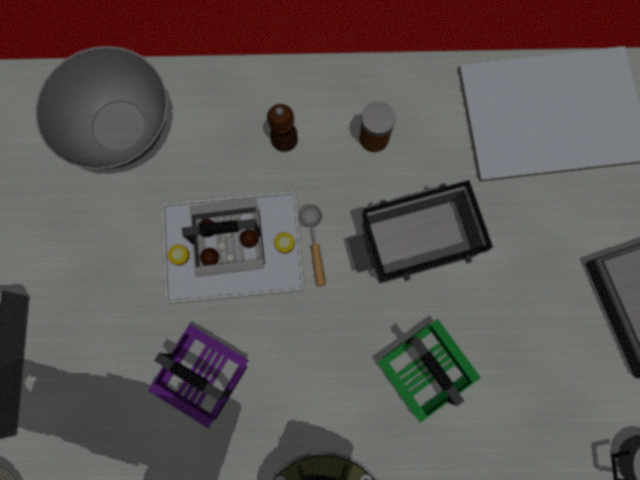

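View pics/side0.png

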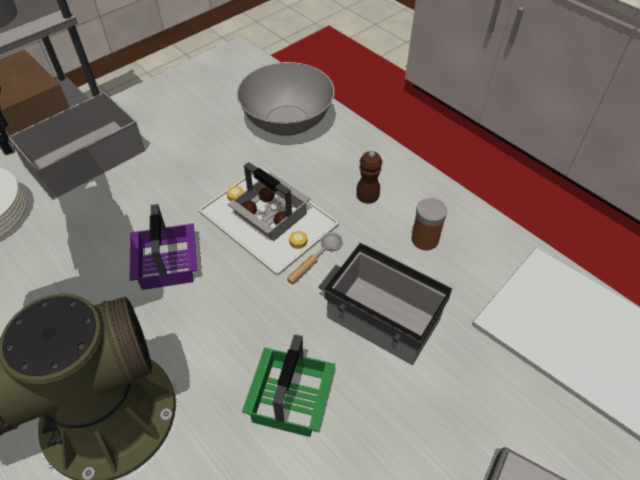

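The top view shows three baskets: purple (198,375), green (430,370) and steel on the white tray at (227,232). The steel one, with its beads and chestnuts, is the one meant. The pan is at (427,232), and its grab tab at (357,250) points left, which is world +y. Next I'll measure both and confirm in a crop.

```bash
cat > h.py <<'E'
import numpy as np,cv2,pickle
def cloud(p,T=None):
    d=p['depth'];v,u=np.mgrid[:480,:640]
    P=np.stack([(u-p['cx'])/p['fx']*d,(v-p['cy'])/p['fy']*d,d,np.ones_like(d)],-1)
    W=P@(p['extrinsics'] if T is None else T).T
    W=W[...,:3].copy();W[d<=0]=np.nan
    return W
E
python3 - <<'E'
from h import *
p=pickle.load(open('top0.pkl','rb'));W=cloud(p)
print(p['extrinsics'].round(3),p['fx'])
f=p['frame']
a=cv2.resize(f[180:310,150:310],None,fx=5,fy=5,interpolation=cv2.INTER_CUBIC)
b=cv2.resize(f[170:290,335:505],None,fx=4.7,fy=4.7,interpolation=cv2.INTER_CUBIC)
cv2.imwrite('pics/bk.png',a[:600,:800]);cv2.imwrite('pics/pan.png',b[:600,:800])
for (u,v) in [(222,227),(205,231),(240,226),(170,300),(60,400),(355,250),(365,215),(380,275),(470,185),(488,245),(430,235),(428,197)]:
    print((u,v),W[v,u].round(4))
R=slice(180,310),slice(150,310)
w=W[R].reshape(-1,3);m=(w[:,2]>.1)&(w[:,2]<.16);q=w[m];print('basket grip-level',m.sum(),q.min(0),q.max(0),np.median(q,0))
R=slice(150,300),slice(320,510)
w=W[R].reshape(-1,3);m=(w[:,2]>.085)&(w[:,2]<.15);q=w[m];print('rim',m.sum(),q.min(0),q.max(0))
print(np.histogram(q[:,2],bins=np.arange(.085,.15,.003)))
r=cv2.minAreaRect((q[:,:2]*1000).astype(np.float32));print(r)
m=(w[:,2]>.035)&(w[:,2]<.06);print(m.sum())
E
```

```text
[[-1.800e-02 -9.780e-01  2.080e-01  2.950e-01]
 [-1.000e+00  1.900e-02  1.000e-03 -9.000e-03]
 [-5.000e-03 -2.080e-01 -9.780e-01  1.122e+00]
 [ 0.000e+00  0.000e+00  0.000e+00  1.000e+00]] 564.6817061958518
(222, 227) [0.534  0.1734 0.1299]
(205, 231) [0.5263 0.2032 0.1336]
(240, 226) [0.5361 0.1415 0.1261]
(170, 300) [0.4168 0.2951 0.0106]
(60, 400) [0.2297 0.5016 0.0015]
(355, 250) [ 0.5029 -0.0702  0.0482]
(365, 215) [ 0.5556 -0.0869  0.1134]
(380, 275) [ 0.4495 -0.1142  0.0732]
(470, 185) [ 0.6095 -0.2843  0.1133]
(488, 245) [ 0.4956 -0.3097  0.1101]
(430, 235) [ 0.5398 -0.2258  0.0025]
(428, 197) [ 0.5953 -0.2098  0.0875]
basket grip-level 849 [0.51934562 0.11353505 0.10009123] [0.54898314 0.24652933 0.13537341] [0.53327449 0.17988874 0.12920782]
rim 2538 [ 0.43659468 -0.31750521  0.08501004] [ 0.62140939 -0.08277324  0.12013199]
(array([186, 333, 197, 112,  73,  82,  81,  34, 216, 812, 393,  19,   0,
         0,   0,   0,   0,   0,   0,   0,   0]), array([0.085, 0.088, 0.091, 0.094, 0.097, 0.1  , 0.103, 0.106, 0.109,
       0.112, 0.115, 0.118, 0.121, 0.124, 0.127, 0.13 , 0.133, 0.136,
       0.139, 0.142, 0.145, 0.148]))
((528.9829711914062, -200.02630615234375), (158.45428466796875, 209.1349639892578), 14.900971412658691)
1249
```

View pics/bk.png

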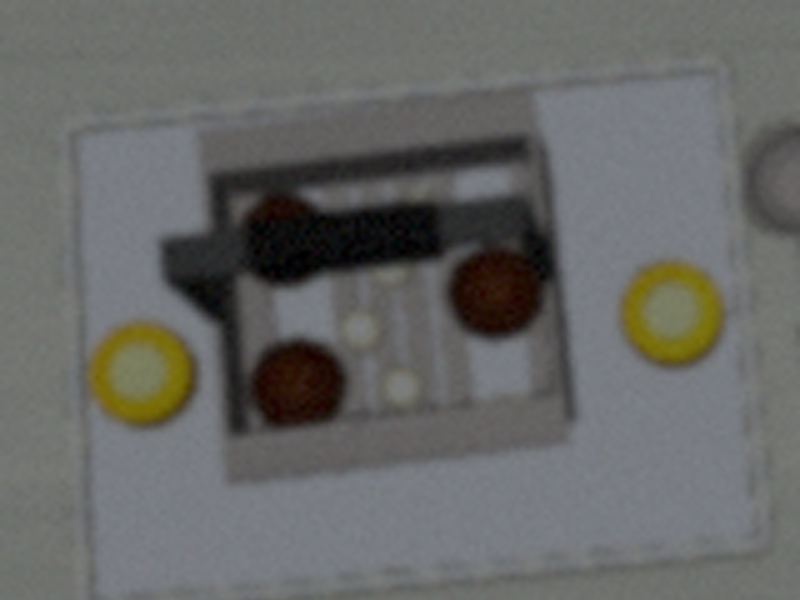

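View pics/pan.png

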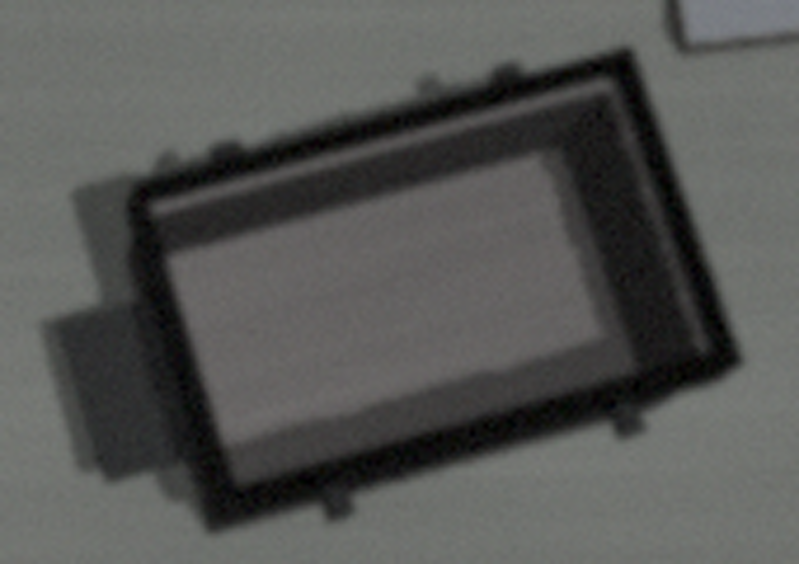

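```bash
python3 - <<'E'
from h import *
for n,RB,RP in [('top',(slice(180,310),slice(150,310)),(slice(150,300),slice(320,510))),('side',(slice(155,250),slice(215,320)),(slice(235,375),slice(310,460)))]:
    p=pickle.load(open(n+'0.pkl','rb'));W=cloud(p)
    w=W[RP].reshape(-1,3);q=w[(w[:,2]>.109)&(w[:,2]<.12)]
    print(n,'rails',len(q),cv2.minAreaRect((q[:,:2]*1000).astype(np.float32)),np.median(q[:,2]))
    w=W[RB].reshape(-1,3);q=w[(w[:,2]>.115)&(w[:,2]<.14)]
    r=cv2.minAreaRect((q[:,:2]*1000).astype(np.float32)); c=q[:,:2].mean(0);U,S,V=np.linalg.svd(q[:,:2]-c);print('arch',len(q),r,c,V[0],np.degrees(np.arctan2(-V[0,0],V[0,1])),np.percentile(q[:,2],[5,50,95,99]))
    k=p['frame'][RB].reshape(-1,3).max(1); g=w[(w[:,2]>.115)&(w[:,2]<.14)&(k<32)];print('dark',len(g),g.mean(0),cv2.minAreaRect((g[:,:2]*1000).astype(np.float32)))
    q=w[(w[:,2]>.035)&(w[:,2]<.06)];print('walls',cv2.minAreaRect((q[:,:2]*1000).astype(np.float32)))
E
```

```text
top rails 1438 ((529.3099365234375, -200.5103302001953), (135.89425659179688, 208.11692810058594), 14.989974975585938) 0.1139114828134139
arch 819 ((534.2603759765625, 180.45074462890625), (21.369474411010742, 133.2860870361328), 4.971053600311279) [0.5333576  0.18006075] [-0.10907832  0.99403316] 6.262187328486969 [0.12148709 0.12942019 0.13374887 0.1349528 ]
dark 442 [0.53249161 0.18173133 0.1304899 ] ((533.8973999023438, 177.35458374023438), (21.2418212890625, 127.41587829589844), 3.4987635612487793)
walls ((534.9215087890625, 181.031982421875), (143.57693481445312, 134.55245971679688), 6.332958221435547)
side rails 1210 ((529.6082153320312, -200.06405639648438), (138.41448974609375, 208.09677124023438), 15.144132614135742) 0.11297485261693135
arch 489 ((534.7567749023438, 180.59280395507812), (23.151491165161133, 137.84548950195312), 5.408245086669922) [0.53306394 0.17609482] [ 0.11119496 -0.99379861] -173.6157954413414 [0.11733259 0.12707612 0.13210703 0.13342861]
dark 243 [0.53068117 0.17519808 0.12692304] ((533.8453369140625, 162.9139404296875), (18.380979537963867, 101.36326599121094), 4.44264030456543)
walls ((535.43505859375, 179.847412109375), (146.96217346191406, 139.37062072753906), 4.877366065979004)
```

```bash
cat >> h.py <<'E'
from scipy.spatial.transform import Rotation as Ro
from workcell import ctrl
def toolR(s):
    w,x,y,z=s['eef_rot'];return Ro.from_quat([x,y,z,w])
def goal(pos,yaw,flip=1):
    # tool x down, tool y along +-object x
    y=np.array([np.cos(yaw),np.sin(yaw),0])*flip; x=np.array([0,0,-1.]);z=np.cross(x,y)
    return np.array(pos),Ro.from_matrix(np.stack([x,y,z],1))
def rel(pos,yaw_deg,flip=1):
    s=ctrl.read_state();R=toolR(s);g,G=goal(pos,np.radians(yaw_deg),flip)
    t=R.inv().apply(g-np.array(s['eef_pos']))/.03
    r=np.degrees((R.inv()*G).as_rotvec())/5
    return r.round(3),t.round(3)
def st():
    s=ctrl.read_state();R=toolR(s).as_matrix();y=R[:,1]
    print('t',round(s['time_s'],2),'pos',np.round(s['eef_pos'],4),'tilt',np.degrees(np.arccos(-R[2,0])).round(2),'yaw',np.degrees(np.arctan2(y[1],y[0])).round(2),'F',np.round(s['force'],2),'M',np.round(s['moment'],2),'w',round(s['gripper_width'],4),'q',np.round(s['q'],3))
E
python3 - <<'E'
from h import *
st()
s=ctrl.read_state();print(toolR(s).as_matrix().round(3))
for f in (1,-1): print(rel([.534,.18,.25],6,f))
E
```

```text
t 0.6 pos [0.1381 0.5324 0.2313] tilt 0.0 yaw 75.46 F [-0.28  0.08  0.68] M [-0.01  0.   -0.  ] w 0.0856 q [ 1.25   0.3    1.521  0.     1.321 -0.067]
[[-0.     0.251  0.968]
 [-0.     0.968 -0.251]
 [-1.    -0.    -0.   ]]
(array([13.892, -0.   ,  0.   ]), array([-0.625, -8.057, 15.723]))
(array([-22.108,  -0.   ,  -0.   ]), array([-0.625, -8.057, 15.723]))
```

```bash
python3 -m inch '[[[0.5,0,0],[0,-0.3,0.6],85],[[1.5,0,0],[0,-0.9,1.7],85],[[2.6,0,0],[-0.1,-1.5,2.9],85],[[3.7,0,0],[-0.2,-2.1,4.1],85],[[4.8,0,0],[-0.3,-2.7,5.3],85],[[5.9,0,0],[-0.4,-3.3,6.5],85],[[7,0,0],[-0.5,-3.9,7.7],85],[[8.1,0,0],[-0.6,-4.5,8.9],85],[[9.2,0,0],[-0.6,-5.1,10.1],85],[[10.2,0,0],[-0.6,-5.7,11.3],85],[[11.1,0,0],[-0.6,-6.3,12.5],85],[[12,0,0],[-0.6,-6.9,13.6],85]]' 40; python3 - <<'E'
from h import *
st();print(rel([.534,.18,.23],6))
E
```

```text
time_s: 1.6
eef_pos: [0.4825, 0.2278, 0.2494]
eef_rot: [0.562, 0.43, 0.562, -0.429]
force: [0.0, 1.1, 0.8]
gripper_width: 0.085
t 1.6 pos [0.4825 0.2278 0.2494] tilt 0.02 yaw 15.21 F [0.02 1.12 0.76] M [ 0.1  -0.04  0.  ] w 0.085 q [ 0.372  0.249  1.543 -0.     1.349  0.107]
(array([ 1.842,  0.   , -0.004]), array([0.648, 1.238, 1.987]))
```

```bash
python3 -m inch '[[[0.6,0,0],[0.2,0.4,0.7],85],[[1.3,0,0],[0.4,0.8,1.4],85],[[1.8,0,0],[0.6,1.15,1.9],85],[[1.84,0,0],[0.65,1.24,1.99],85],[[1.84,0,0],[0.65,1.24,1.99],85],[[1.84,0,0],[0.65,1.24,1.99],85]]'; python3 - <<'E'
from h import *
st();s=ctrl.read_state()
p=ctrl.snapshot('wrist');cv2.imwrite('pics/w1.png',p['frame'])
T=np.eye(4);T[:3,:3]=toolR(s).as_matrix();T[:3,3]=s['eef_pos'];W=cloud(p,T@p['T_tool_cam']);pickle.dump((p,W),open('w1.pkl','wb'))
for r in ctrl.outline_of(p,'basket_grip')[:3]: print(r['p'],r['box'])
w=W.reshape(-1,3);q=w[(w[:,2]>.12)&(w[:,2]<.14)&(np.hypot(w[:,0]-.534,w[:,1]-.18)<.09)]
print(len(q),cv2.minAreaRect((q[:,:2]*1000).astype(np.float32)),q.mean(0))
c=q[:,:2].mean(0);V=np.linalg.svd(q[:,:2]-c,full_matrices=False)[2];print(np.degrees(np.arctan(-V[0,0]/V[0,1])),np.percentile(q[:,2],[5,50,95]))
E
```

```text
time_s: 2.1
eef_pos: [0.5337, 0.1804, 0.2301]
eef_rot: [0.526, 0.473, 0.526, -0.473]
force: [0.6, 0.1, -0.5]
gripper_width: 0.0853
t 2.1 pos [0.5337 0.1804 0.2301] tilt 0.02 yaw 6.09 F [ 0.63  0.07 -0.53] M [ 0.04 -0.01  0.04] w 0.0853 q [0.261 0.331 1.484 0.    1.327 0.155]
0.89 [233.9, 136.5, 409.1, 328.5]
0.64 [0.0, 14.0, 133.9, 235.3]
4946 ((536.67236328125, 180.63162231445312), (20.01831817626953, 134.0010528564453), 5.825091361999512) [0.53586866 0.18704651 0.1299907 ]
6.290811104317828 [0.12706914 0.13067056 0.13265543]
```

View pics/w1.png

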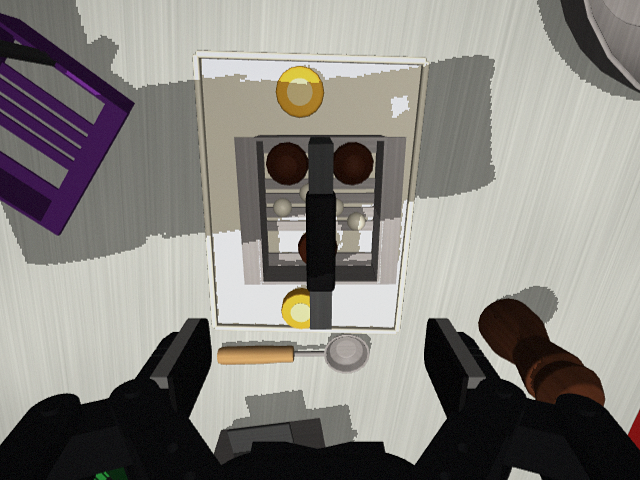

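The wrist view confirms the steel basket: black grip at (321,242), two nuts at (288,163) and (353,163), a third under the grip, and beads in the middle. The grip centre measures (0.5355, 0.1805), with its top at z≈0.132 as expected. I'm descending now.

```bash
python3 - <<'E'
from h import *
print(rel([.5355,.1805,.102],6))
E
python3 -m inch '[[[0,0,0],[0.6,0.06,0],85],[[0,0,0],[1.4,0.06,0],85],[[0,0,0],[2.2,0.06,0],85],[[0,0,0],[3,0.06,0],85],[[0,0,0],[3.6,0.06,0],85],[[0,0,0],[4,0.06,0],85],[[0,0,0],[4.2,0.06,0],85],[[0,0,0],[4.27,0.06,0],85],[[0,0,0],[4.27,0.06,0],85]]' 60; python3 - <<'E'
from h import *
st();p=ctrl.snapshot('wrist');cv2.imwrite('pics/w2.png',p['frame'])
E
```

```text
(array([ 0.025, -0.003, -0.011]), array([4.282, 0.059, 0.018]))
time_s: 2.95
eef_pos: [0.5356, 0.1814, 0.1029]
eef_rot: [0.526, 0.473, 0.526, -0.472]
force: [-0.5, -0.4, 0.0]
gripper_width: 0.0851
t 2.95 pos [0.5356 0.1814 0.1029] tilt 0.1 yaw 6.15 F [-0.46 -0.36  0.01] M [ 0.    0.   -0.03] w 0.0851 q [0.262 0.469 1.606 0.    1.065 0.154]
```

View pics/w2.png

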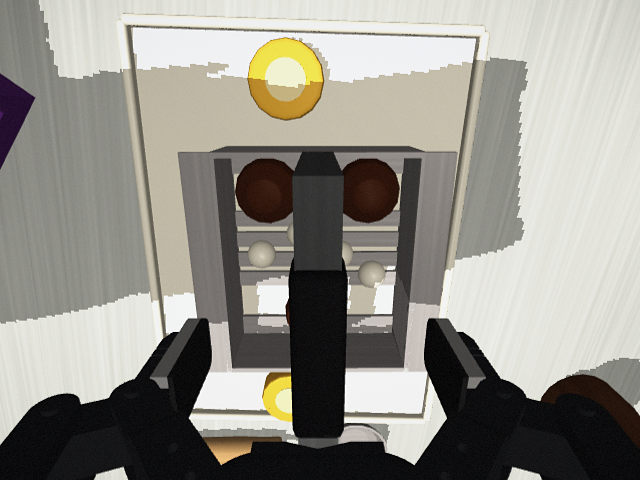

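The jaws straddle the grip and are centred on it at (320,350). Closing gradually.

```bash
python3 -m inch '[[[0,0,0],[0.02,0,0.03],60],[[0,0,0],[0.02,0,0.03],45],[[0,0,0],[0.02,0,0.03],35],[[0,0,0],[0.02,0,0.03],28],[[0,0,0],[0.02,0,0.03],24],[[0,0,0],[0.02,0,0.03],20],[[0,0,0],[0.02,0,0.03],16],[[0,0,0],[0.02,0,0.03],12],[[0,0,0],[0.02,0,0.03],12],[[0,0,0],[0.02,0,0.03],12]]' 60; python3 - <<'E'
from h import *
st()
E
```

```text
time_s: 3.83
eef_pos: [0.5359, 0.1804, 0.103]
eef_rot: [0.527, 0.473, 0.526, -0.472]
force: [-2.9, -0.7, 4.8]
gripper_width: 0.0188
t 3.83 pos [0.5359 0.1804 0.103 ] tilt 0.15 yaw 6.15 F [-2.92 -0.74  4.79] M [-0.11  0.48 -0.01] w 0.0188 q [0.26  0.469 1.606 0.    1.064 0.153]
```

```bash
python3 -m inch '[[[0,0,0],[-0.05,0,0],12],[[0,0,0],[-0.15,0,0],12],[[0,0,0],[-0.4,0,0],12],[[0,0,0],[-0.8,0,0],12],[[0,0,0],[-1.3,0,0],12],[[0,0,0],[-1.9,0,0],12],[[0,0,0],[-2.5,0,0],12],[[0,0,0],[-3.1,0,0],12],[[0,0,0],[-3.6,0,0],12],[[0,0,0],[-4,0,0],12],[[0,0,0],[-4.2,0,0],12],[[0,0,0],[-4.3,0,0],12]]'; python3 - <<'E'
from h import *
st();s=ctrl.read_state()
p=ctrl.snapshot('wrist');cv2.imwrite('pics/w3.png',p['frame'])
T=np.eye(4);T[:3,:3]=toolR(s).as_matrix();T[:3,3]=s['eef_pos'];W=cloud(p,T@p['T_tool_cam'])
p=ctrl.snapshot('side');cv2.imwrite('pics/s3.png',p['frame'])
st()
print(rel([.5295,-.2,.231],15))
E
```

```text
time_s: 4.83
eef_pos: [0.5358, 0.1804, 0.2335]
eef_rot: [0.527, 0.474, 0.525, -0.471]
force: [-0.0, 0.8, -4.2]
gripper_width: 0.0194
t 4.83 pos [0.5358 0.1804 0.2335] tilt 0.25 yaw 6.15 F [-0.02  0.81 -4.19] M [-0.04  0.02  0.02] w 0.0194 q [0.26  0.33  1.476 0.    1.331 0.153]
t 4.93 pos [0.5356 0.1803 0.2323] tilt 0.16 yaw 6.15 F [-0.4   0.51 -4.31] M [-0.04  0.    0.04] w 0.019 q [0.26  0.331 1.477 0.    1.33  0.153]
(array([-1.771, -0.003, -0.033]), array([ 0.031, -1.559, 12.582]))
```

View pics/w3.png

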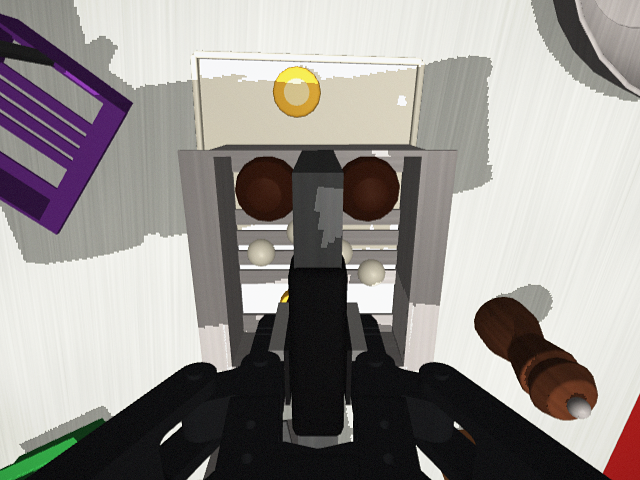

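View pics/s3.png

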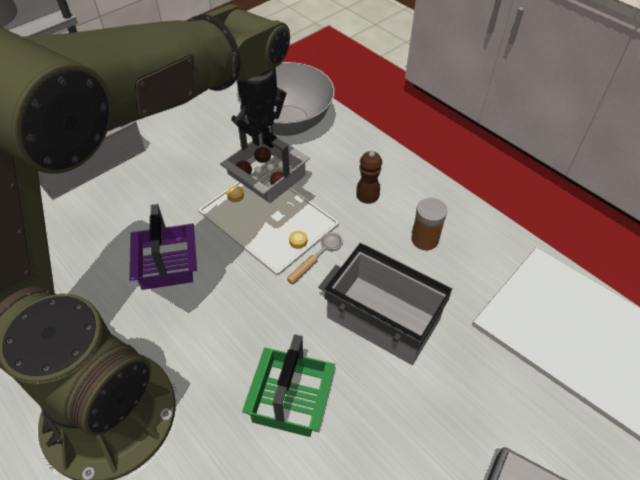

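The basket hangs level and squarely in the grip: the wrist picture shows its flange edges at the same pixels as before the lift (180 and 456). The weight is about 4.3 N and all the contents are in place. I'm carrying it over in three gentle legs.

```bash
python3 -m inch '[[[0,0,0],[0,0,0.05],12],[[0,0,0],[0,-0.02,0.2],12],[[-0.05,0,0],[0,-0.06,0.48],12],[[-0.12,0,0],[0,-0.11,0.9],12],[[-0.2,0,0],[0,-0.18,1.42],12],[[-0.28,0,0],[0,-0.25,2.02],12],[[-0.37,0,0],[0,-0.33,2.62],12],[[-0.45,0,0],[0,-0.39,3.17],12],[[-0.51,0,0],[0,-0.45,3.62],12],[[-0.56,0,0],[0,-0.49,3.94],12],[[-0.59,0,0],[0,-0.51,4.14],12],[[-0.6,0,0],[0,-0.52,4.22],12]]'; python3 - <<'E'
from h import *
st()
print(rel([.5295,-.2,.231],15))
E
```

```text
time_s: 5.93
eef_pos: [0.5336, 0.0519, 0.232]
eef_rot: [0.539, 0.46, 0.538, -0.458]
force: [-0.3, -0.2, -4.9]
gripper_width: 0.0186
t 5.93 pos [0.5336 0.0519 0.232 ] tilt 0.15 yaw 9.11 F [-0.29 -0.16 -4.95] M [-0.03 -0.03  0.01] w 0.0186 q [ 2.800e-02  2.670e-01  1.561e+00  1.000e-03  1.311e+00 -1.310e-01]
(array([-1.179, -0.003, -0.03 ]), array([ 0.027, -1.463,  8.269]))
```

```bash
python3 -m inch '[[[0,0,0],[0,0,0.05],12],[[0,0,0],[0,-0.03,0.2],12],[[-0.05,0,0],[0,-0.08,0.48],12],[[-0.12,0,0],[0,-0.15,0.9],12],[[-0.2,0,0],[0,-0.24,1.42],12],[[-0.28,0,0],[0,-0.35,2.02],12],[[-0.37,0,0],[0,-0.45,2.62],12],[[-0.45,0,0],[0,-0.55,3.17],12],[[-0.51,0,0],[0,-0.63,3.62],12],[[-0.56,0,0],[0,-0.69,3.94],12],[[-0.59,0,0],[0,-0.72,4.14],12],[[-0.6,0,0],[0,-0.73,4.22],12]]'; python3 - <<'E'
from h import *
st()
print(rel([.5295,-.2,.231],15))
E
```

```text
time_s: 6.93
eef_pos: [0.532, -0.0773, 0.2319]
eef_rot: [0.55, 0.445, 0.549, -0.444]
force: [-0.3, 0.2, -4.9]
gripper_width: 0.0192
t 6.93 pos [ 0.532  -0.0773  0.2319] tilt 0.15 yaw 12.09 F [-0.3   0.23 -4.86] M [ 0.04 -0.   -0.02] w 0.0192 q [-2.130e-01  2.700e-01  1.557e+00  1.000e-03  1.312e+00 -4.240e-01]
(array([-0.583, -0.002, -0.03 ]), array([ 0.026, -0.938,  3.983]))
```

```bash
python3 -m inch '[[[0,0,0],[0,-0.02,0.05],12],[[0,0,0],[0,-0.05,0.2],12],[[-0.05,0,0],[0,-0.12,0.46],12],[[-0.12,0,0],[0,-0.21,0.87],12],[[-0.2,0,0],[0,-0.32,1.36],12],[[-0.28,0,0],[0,-0.45,1.92],12],[[-0.37,0,0],[0,-0.58,2.5],12],[[-0.45,0,0],[0,-0.71,3.02],12],[[-0.51,0,0],[0,-0.8,3.42],12],[[-0.56,0,0],[0,-0.88,3.74],12],[[-0.58,0,0],[0,-0.92,3.92],12],[[-0.58,0,-0.03],[0,-0.94,3.98],12]]';python3 -m inch '[[[0,0,0],[0,0,0],12]]'; python3 - <<'E'
from h import *
s=ctrl.read_state();st()
for n in ['wrist','top','side']:
    p=ctrl.snapshot(n);cv2.imwrite(f'pics/{n}4.png',p['frame'])
    T=None
    if n=='wrist':
        T=np.eye(4);T[:3,:3]=toolR(s).as_matrix();T[:3,3]=s['eef_pos'];T=T@p['T_tool_cam']
    pickle.dump((p,cloud(p,T)),open(n+'4.pkl','wb'))
st()
print(rel([.5295,-.2,.231],15))
E
```

```text
time_s: 7.93
eef_pos: [0.5293, -0.2006, 0.2317]
eef_rot: [0.561, 0.431, 0.561, -0.431]
force: [0.3, 0.1, -5.1]
gripper_width: 0.0191
time_s: 8.02
eef_pos: [0.5293, -0.2006, 0.2317]
eef_rot: [0.561, 0.431, 0.561, -0.431]
force: [-0.5, 0.7, -5.0]
gripper_width: 0.0193
t 8.02 pos [ 0.5293 -0.2006  0.2317] tilt 0.03 yaw 14.95 F [-0.47  0.68 -5.04] M [-0.03 -0.05  0.  ] w 0.0193 q [-0.427  0.336  1.473  0.     1.333 -0.688]
t 8.17 pos [ 0.5294 -0.2001  0.2317] tilt 0.02 yaw 14.99 F [ 0.67 -0.3  -3.85] M [ 0.   -0.02 -0.09] w 0.0191 q [-0.426  0.335  1.473  0.     1.333 -0.688]
(array([-0.001, -0.004,  0.001]), array([ 0.024,  0.004, -0.002]))
```

View pics/wrist4.png

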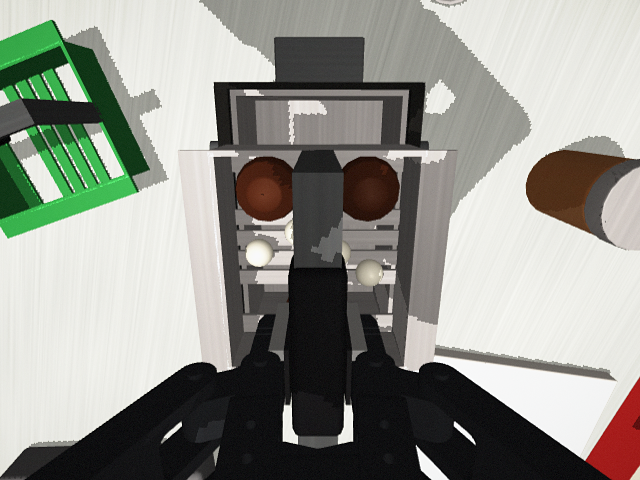

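View pics/top4.png

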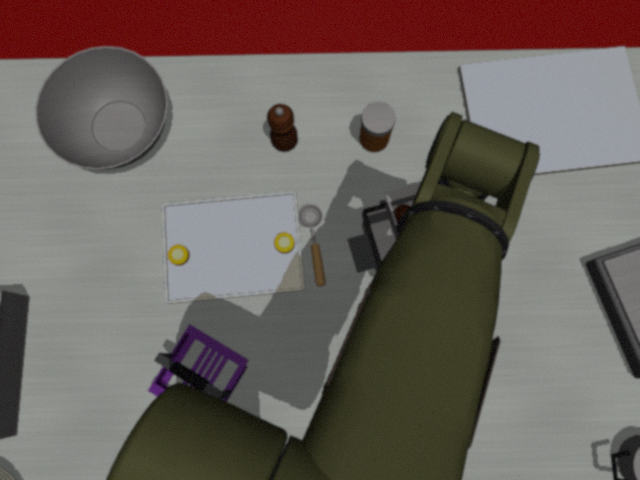

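View pics/side4.png

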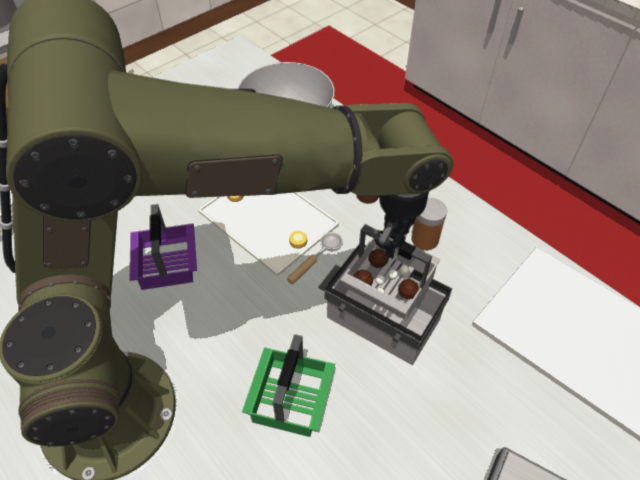

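```bash
python3 - <<'E'
from h import *
p,W=pickle.load(open('wrist4.pkl','rb'))
yaw=np.radians(15);c=np.array([.5294,-.2004])
d=W[...,:2]-c; lx=d[...,0]*np.cos(yaw)+d[...,1]*np.sin(yaw); ly=-d[...,0]*np.sin(yaw)+d[...,1]*np.cos(yaw); z=W[...,2]
for r in range(88,140,8):
    m=(z[r]>.105)&(z[r]<.122)&(np.arange(640)>200)&(np.arange(640)<440); u=np.where(m)[0]
    if len(u): 
        L=u[lx[r,u]<0];Rr=u[lx[r,u]>0]
        print('rails',r,ly[r,u].mean().round(3),lx[r,L].min().round(4) if len(L) else 0,lx[r,L].max().round(4) if len(L) else 0,lx[r,Rr].min().round(4),lx[r,Rr].max().round(4),'z',np.median(z[r,u]).round(4))
for r in range(160,340,30):
    m=(abs(z[r]-(.2317+.018-.072))<.006)&(abs(lx[r])<.09); u=np.where(m)[0]
    if len(u):print('flange',r,ly[r,u].mean().round(3),lx[r,u].min().round(4),lx[r,u].max().round(4),'zL',np.median(z[r,u[lx[r,u]<0]]).round(4),'zR',np.median(z[r,u[lx[r,u]>0]]).round(4))
m=(abs(z-.047)<.008)&(abs(lx)<.06)&(ly>.08)&(ly<.15);print('tab',m.sum(),cv2.minAreaRect((np.c_[lx[m],ly[m]]*1000).astype(np.float32)))
m=(z>.105)&(z<.122)&(ly>.09)&(ly<.12)&(abs(lx)<.08);print('end collar',np.percentile(ly[m],[1,50,99]),lx[m].min(),lx[m].max())
for uu in (240,280,300,340,360,400):
    v=np.where((z[:,uu]>.105)&(z[:,uu]<.122))[0]; v=v[v<120];print(uu,ly[v,uu].max().round(4) if len(v) else 0,ly[v,uu].min().round(4) if len(v) else 0)
m=(z>.165)&(z<.182)&(abs(lx)<.085)&(ly>0)&(ly<.08);print('basket top end',np.percentile(ly[m],[50,99,100]))
E
```

```text
rails 88 0.1 -0.0647 -0.0002 0.0004 0.0686 z 0.1144
rails 96 0.095 -0.0657 -0.0568 0.0605 0.069 z 0.1142
rails 104 0.09 -0.0652 -0.0566 0.0603 0.0689 z 0.1144
rails 112 0.085 -0.0652 -0.0565 0.0604 0.0686 z 0.1143
rails 120 0.081 -0.0655 -0.0569 0.0601 0.0693 z 0.1141
rails 128 0.076 -0.0654 -0.0569 0.0604 0.0688 z 0.1142
rails 136 0.07 -0.065 -0.0566 0.0601 0.0685 z 0.1143
flange 160 0.062 -0.0702 0.0711 zL 0.1773 zR 0.1777
flange 190 0.046 -0.0704 0.0711 zL 0.1775 zR 0.1775
flange 220 0.03 -0.0701 0.0709 zL 0.1776 zR 0.1774
flange 250 0.013 -0.0705 0.0711 zL 0.1774 zR 0.1771
flange 280 -0.005 -0.0702 0.0713 zL 0.1774 zR 0.1775
flange 310 -0.024 -0.0702 0.0712 zL 0.1775 zR 0.1777
tab 4201 ((0.7111053466796875, 111.81461334228516), (116.87930297851562, 59.60891342163086), 1.560237169265747)
end collar [0.09032896 0.10047391 0.10342208] -0.06571144320300872 0.06925049411952254
240 0.1033 0.0995
280 0.1034 0.0995
300 0.1034 0.0994
340 0.1034 0.0993
360 0.1029 0.0994
400 0.1027 0.0993
basket top end [0.04104246 0.06675812 0.06692758]
```

Measured with the wrist camera, the rails' tops are at z≈0.114 and the pan centre is about 1.4 mm to the tool's +y of the basket centre. I'll correct for that and lower to about 5 mm above contact, which I expect near TCP z≈0.172.

```bash
python3 -m inch '[[[0,0,0],[0,0.02,0],12],[[0,0,0],[0.05,0.04,0],12],[[0,0,0],[0.15,0.045,0],12],[[0,0,0],[0.3,0.045,0],12],[[0,0,0],[0.5,0.045,0],12],[[0,0,0],[0.75,0.045,0],12],[[0,0,0],[1,0.045,0],12],[[0,0,0],[1.25,0.045,0],12],[[0,0,0],[1.48,0.045,0],12],[[0,0,0],[1.65,0.045,0],12],[[0,0,0],[1.75,0.045,0],12],[[0,0,0],[1.8,0.045,0],12]]';python3 -m inch '[[[0,0,0],[0,0,0],12]]'; python3 - <<'E'
from h import *
st();s=ctrl.read_state()
p=ctrl.snapshot('wrist');cv2.imwrite(f'pics/w5.png',p['frame'])
T=np.eye(4);T[:3,:3]=toolR(s).as_matrix();T[:3,3]=s['eef_pos'];T=T@p['T_tool_cam'];W=cloud(p,T)
yaw=np.radians(15);c=np.array([.5294,-.2004])
d=W[...,:2]-c; lx=d[...,0]*np.cos(yaw)+d[...,1]*np.sin(yaw); ly=-d[...,0]*np.sin(yaw)+d[...,1]*np.cos(yaw); z=W[...,2]
for r in range(90,150,10):
    m=(z[r]>.105)&(z[r]<.119)&(abs(lx[r])<.1)&(ly[r]<.096);u=np.where(m)[0]
    if len(u)>4:
        L=lx[r,u];print(r,ly[r,u].mean().round(3),L.min().round(4),L[L<0].max().round(4),L[L>0].min().round(4),L.max().round(4),np.median(z[r,u]).round(4))
for r in range(160,300,40):
    m=(abs(z[r]-(s['eef_pos'][2]+.018-.072))<.004)&(abs(lx[r])<.09); u=np.where(m)[0]
    if len(u):print('flange',r,ly[r,u].mean().round(3),lx[r,u].min().round(4),lx[r,u].max().round(4),np.median(z[r,u]).round(4))
E
```

```text
time_s: 9.17
eef_pos: [0.5306, -0.1997, 0.1772]
eef_rot: [0.561, 0.43, 0.561, -0.431]
force: [0.7, 0.6, -4.9]
gripper_width: 0.0188
time_s: 9.25
eef_pos: [0.5306, -0.1997, 0.1771]
eef_rot: [0.561, 0.43, 0.561, -0.431]
force: [0.3, 0.3, -4.4]
gripper_width: 0.0193
t 9.25 pos [ 0.5306 -0.1997  0.1771] tilt 0.05 yaw 14.99 F [ 0.33  0.29 -4.44] M [-0.04  0.   -0.  ] w 0.0193 q [-0.425  0.386  1.535  0.     1.221 -0.686]
100 0.091 -0.0654 -0.0566 0.0601 0.0696 0.1142
110 0.087 -0.0653 -0.057 0.0603 0.0685 0.1142
120 0.082 -0.0649 -0.0567 0.0602 0.0685 0.1143
130 0.077 -0.0652 -0.0568 0.0604 0.0684 0.1144
140 0.072 -0.0651 -0.0569 0.0602 0.0685 0.1142
flange 160 0.062 -0.0685 0.0728 0.1227
flange 200 0.042 -0.0685 0.0729 0.1228
flange 240 0.019 -0.0685 0.0733 0.1228
flange 280 -0.004 -0.0683 0.073 0.1228
```

View pics/w5.png

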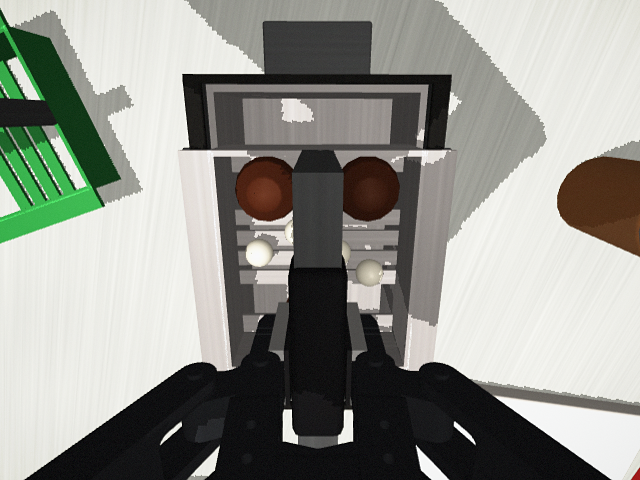

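Side play is nearly even: rails centred at +1.7 mm, flanges at +2.3 mm. The gap left is about 4.5 mm, so I'll feel for contact in small steps.

```bash
python3 -m inch '[[[0,0,0],[0.03,-0.01,0],12],[[0,0,0],[0.07,-0.02,0],12],[[0,0,0],[0.1,-0.02,0],12],[[0,0,0],[0.11,-0.02,0],12],[[0,0,0],[0.11,-0.02,0],12]]';python3 -m inch '[[[0,0,0],[0.02,0,0],12],[[0,0,0],[0.03,0,0],12],[[0,0,0],[0.03,0,0],12]]'; python3 -c "
from h import *
st()"
```

```text
time_s: 9.72
eef_pos: [0.5301, -0.1999, 0.1739]
eef_rot: [0.561, 0.431, 0.561, -0.43]
force: [0.2, 0.0, -4.5]
gripper_width: 0.0193
time_s: 9.97
eef_pos: [0.53, -0.1998, 0.1729]
eef_rot: [0.561, 0.43, 0.561, -0.431]
force: [-0.1, 0.2, -4.7]
gripper_width: 0.0191
t 9.97 pos [ 0.53   -0.1998  0.1729] tilt 0.05 yaw 14.99 F [-0.09  0.15 -4.67] M [-0.01 -0.05  0.03] w 0.0191 q [-0.425  0.39   1.541  0.     1.212 -0.687]
```

```bash
for i in 1 ; do python3 -m inch '[[[0,0,0],[0.01,0,0],12],[[0,0,0],[0.02,0,0],12],[[0,0,0],[0.02,0,0],12]]'; done;  python3 -m inch '[[[0,0,0],[0.01,0,0],12],[[0,0,0],[0.02,0,0],12],[[0,0,0],[0.02,0,0],12]]'
```

```text
time_s: 10.22
eef_pos: [0.53, -0.1998, 0.1723]
eef_rot: [0.561, 0.431, 0.561, -0.431]
force: [-1.0, -0.0, -3.2]
gripper_width: 0.0194
time_s: 10.47
eef_pos: [0.5301, -0.1999, 0.1719]
eef_rot: [0.561, 0.431, 0.561, -0.431]
force: [-1.7, -0.1, -1.3]
gripper_width: 0.019
```

```bash
python3 -m inch '[[[0,0,0],[0.01,0,0],12],[[0,0,0],[0.02,0,0],12],[[0,0,0],[0.02,0,0],12]]'; python3 -c "
from h import *
st()"
```

```text
time_s: 10.72
eef_pos: [0.5301, -0.1999, 0.1715]
eef_rot: [0.561, 0.431, 0.561, -0.43]
force: [-2.0, 0.0, 1.0]
gripper_width: 0.019
t 10.72 pos [ 0.5301 -0.1999  0.1715] tilt 0.02 yaw 14.99 F [-2.02  0.02  0.96] M [0.07 0.25 0.  ] w 0.019 q [-0.425  0.391  1.543  0.     1.208 -0.687]
```

Contact was felt at TCP z≈0.1723, where the force rose from −4.7 to +1 N over the next millimetre. I'll add a little preload and hold, so step 1 registers.

```bash
python3 -m inch '[[[0,0,0],[0.01,0,0],12],[[0,0,0],[0.02,0,0],12],[[0,0,0],[0.02,0,0],12],[[0,0,0],[0.02,0,0],12],[[0,0,0],[0.02,0,0],12]]'; python3 -c "
from h import *
st()"
```

```text
time_s: 11.13
eef_pos: [0.5301, -0.1999, 0.171]
eef_rot: [0.561, 0.431, 0.561, -0.43]
force: [-3.6, 0.9, 2.4]
gripper_width: 0.0193
t 11.13 pos [ 0.5301 -0.1999  0.171 ] tilt 0.01 yaw 14.99 F [-3.56  0.93  2.38] M [0.17 0.42 0.02] w 0.0193 q [-0.425  0.391  1.543  0.     1.207 -0.687]
```

```bash
python3 -m inch '[[[0,0,0],[0,0,0.3],12],[[0,0,0],[0,0,0.55],12],[[0,0,0],[0,0,0],12],[[0,0,0],[0,0,-0.55],12],[[0,0,0],[0,0,0],12],[[0,0,0],[0,0,0.55],12],[[0,0,0],[0,0,0],12],[[0,0,0],[0,0,-0.55],12],[[0,0,0],[0,0,-0.3],12],[[0,0,0],[0,0,0],12],[[0,0,0],[0,0,0],12]]'; python3 - <<'E'
from h import *
st()
p=ctrl.snapshot('wrist');cv2.imwrite('pics/w6.png',p['frame'])
p=ctrl.snapshot('side');cv2.imwrite('pics/s6.png',cv2.resize(p['frame'][180:380,280:480],None,fx=3,fy=3,interpolation=cv2.INTER_CUBIC))
st()
E
```

```text
time_s: 12.05
eef_pos: [0.5307, -0.2013, 0.1712]
eef_rot: [0.561, 0.431, 0.56, -0.431]
force: [1.2, -2.3, 1.5]
gripper_width: 0.0191
t 12.05 pos [ 0.5307 -0.2013  0.1712] tilt 0.06 yaw 14.96 F [ 1.18 -2.26  1.49] M [-0.4  -0.23  0.02] w 0.0191 q [-0.427  0.393  1.541 -0.     1.207 -0.688]
t 12.15 pos [ 0.5305 -0.2009  0.1711] tilt 0.07 yaw 14.93 F [ 1.71 -2.55  2.44] M [-0.37 -0.29 -0.02] w 0.0189 q [-0.426  0.392  1.542 -0.     1.206 -0.687]
```

View pics/w6.png

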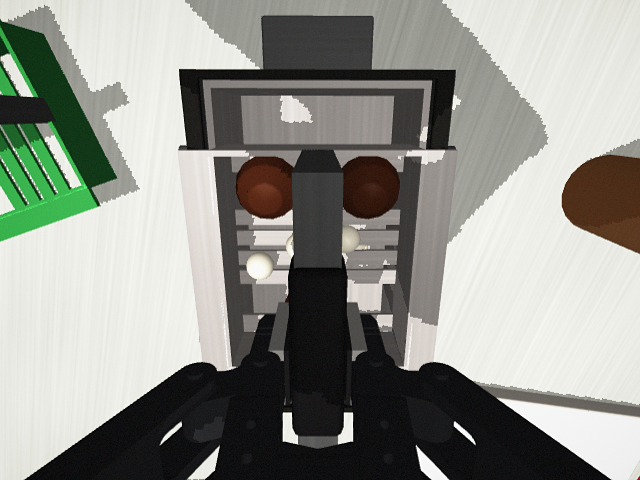

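View pics/s6.png

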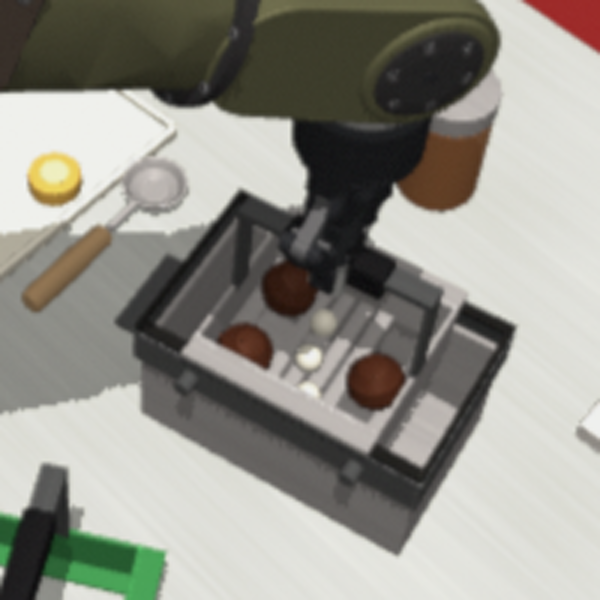

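Three beads are left, at (258,266), (347,240) and partly hidden at (292,243), so one has dropped. I'll keep shaking.

```bash
python3 -m inch '[[[0,0,0],[0,0,-0.35],12],[[0,0,0],[0,0,-0.65],12],[[0,0,0],[0,0,0],12],[[0,0,0],[0,0,0.65],12],[[0,0,0],[0,0,0],12],[[0,0,0],[0,0,-0.65],12],[[0,0,0],[0,0,0],12],[[0,0,0],[0,0,0.65],12],[[0,0,0],[0,0,0],12],[[0,0,0],[0,0,-0.65],12],[[0,0,0],[0,0,-0.3],12],[[0,0,0],[0,0,0],12]]'; python3 - <<'E'
from h import *
st()
p=ctrl.snapshot('wrist');a=p['frame']
p=ctrl.snapshot('side');b=cv2.resize(p['frame'][220:360,310:460],None,fx=2.5,fy=2.5,interpolation=cv2.INTER_CUBIC)
a=a[90:440,150:490];h=min(a.shape[0],b.shape[0]);cv2.imwrite('pics/c7.png',np.hstack([a[:h],b[:h]]))
E
```

```text
time_s: 13.15
eef_pos: [0.5304, -0.1996, 0.1714]
eef_rot: [0.561, 0.43, 0.561, -0.43]
force: [-1.0, 2.6, 1.0]
gripper_width: 0.0186
t 13.15 pos [ 0.5304 -0.1996  0.1714] tilt 0.04 yaw 15.05 F [-0.97  2.58  1.02] M [ 0.49  0.06 -0.03] w 0.0186 q [-0.425  0.391  1.543  0.     1.207 -0.687]
```

View pics/c7.png

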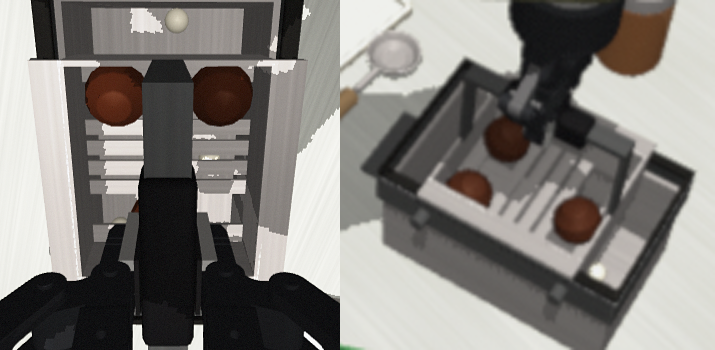

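```bash
python3 - <<'E'
from h import *
s=ctrl.read_state()
for n in ['wrist','side']:
    p=ctrl.snapshot(n)
    T=None
    if n=='wrist':
        T=np.eye(4);T[:3,:3]=toolR(s).as_matrix();T[:3,3]=s['eef_pos'];T=T@p['T_tool_cam']
        cv2.imwrite('pics/w8.png',cv2.resize(p['frame'][80:330,200:440],(768,800))[:600])
    else: cv2.imwrite('pics/s8.png',cv2.resize(p['frame'][230:360,310:460],None,fx=4.6,fy=4.6,interpolation=cv2.INTER_CUBIC))
    W=cloud(p,T)
    for r in ctrl.outline_of(p,'bead0_center'):
        q=W[r['region']]; print(n,round(r['p'],2),r['box'],np.nanmedian(q,0).round(4) if len(q) else '')
st()
E
```

```text
wrist 0.44 [262.4, 308.2, 277.1, 313.1] [ 0.511  -0.2881  0.0159]
side 0.33 [289.3, 232.8, 302.5, 247.9] [0.5247 0.0635 0.0217]
t 13.45 pos [ 0.5305 -0.2012  0.1712] tilt 0.11 yaw 14.91 F [ 1.21 -2.9   2.56] M [-0.34 -0.26 -0.03] w 0.0193 q [-4.270e-01  3.920e-01  1.542e+00 -1.000e-03  1.206e+00 -6.870e-01]
```

View pics/w8.png

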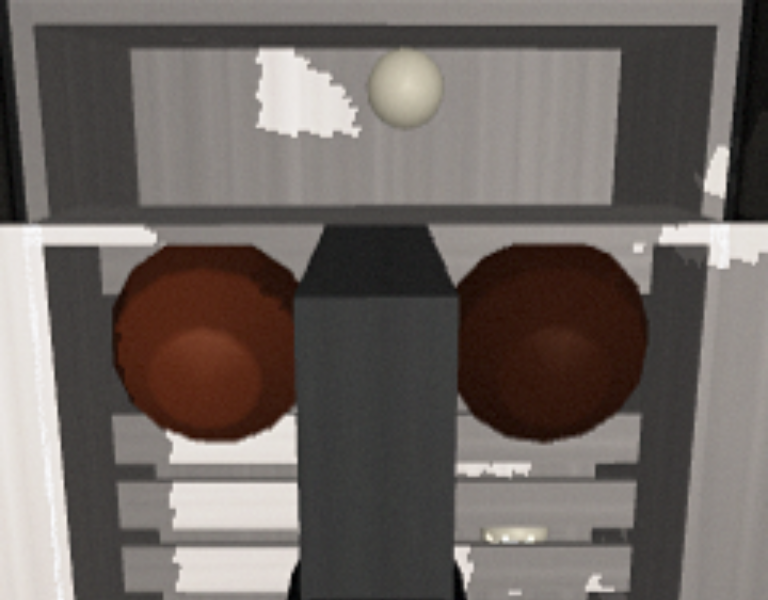

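View pics/s8.png

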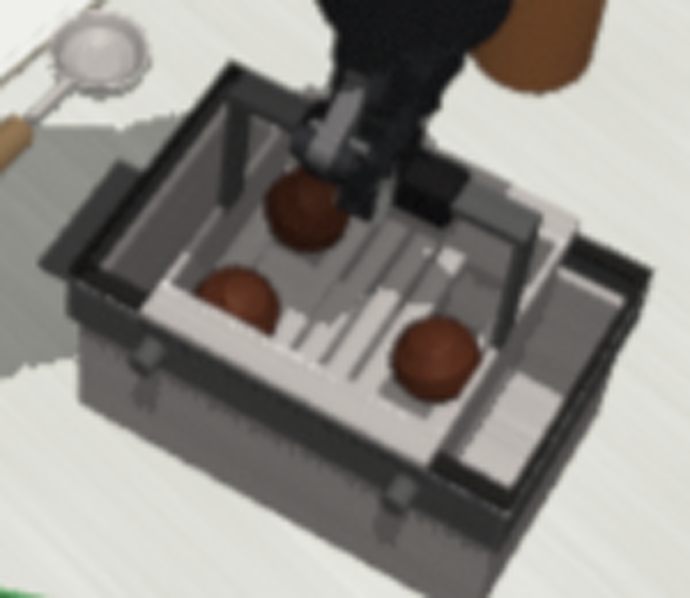

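Three beads show in the pan: at (405,88) in the wrist crop, under a slot at (515,535), and one at the −y end (0.511, −0.288, 0.016). None is visible in the basket. The fourth isn't accounted for, so I'll shake again and then look.

```bash
python3 -m inch '[[[0,0,0],[0.01,0,-0.35],12],[[0,0,0],[0.01,0,-0.65],12],[[0,0,0],[0.01,0,0],12],[[0,0,0],[0.01,0,0.65],12],[[0,0,0],[0.01,0,0],12],[[0,0,0],[0.01,0,-0.65],12],[[0,0,0],[0.01,0,0],12],[[0,0,0],[0.01,0,0.65],12],[[0,0,0],[0.01,0,0],12],[[0,0,0],[0.01,0,-0.65],12],[[0,0,0],[0.01,0,-0.3],12],[[0,0,0],[0.01,0,0],12]]'; python3 - <<'E'
from h import *
s=ctrl.read_state();st()
for n in ['wrist','side','top']:
    p=ctrl.snapshot(n)
    T=None
    if n=='wrist':
        T=np.eye(4);T[:3,:3]=toolR(s).as_matrix();T[:3,3]=s['eef_pos'];T=T@p['T_tool_cam']
        a=p['frame'][50:450,150:490]
    elif n=='side': b=cv2.resize(p['frame'][230:360,310:460],None,fx=3,fy=3,interpolation=cv2.INTER_CUBIC)
    W=cloud(p,T)
    for r in ctrl.outline_of(p,'bead0_center'):
        q=W[r['region']]; print(n,round(r['p'],2),r['box'],np.nanmedian(q,0).round(4) if len(q) else '')
b=cv2.copyMakeBorder(b,0,400-b.shape[0],0,0,cv2.BORDER_CONSTANT)
cv2.imwrite('pics/c9.png',np.hstack([a,b]))
st()
E
```

```text
time_s: 14.45
eef_pos: [0.5304, -0.1998, 0.1711]
eef_rot: [0.561, 0.43, 0.561, -0.43]
force: [-1.6, 2.7, 3.1]
gripper_width: 0.0196
t 14.45 pos [ 0.5304 -0.1998  0.1711] tilt 0.05 yaw 15.02 F [-1.6   2.68  3.1 ] M [0.62 0.1  0.03] w 0.0196 q [-0.425  0.391  1.543  0.     1.206 -0.687]
wrist 0.55 [264.2, 311.2, 278.3, 313.8] [ 0.5113 -0.2877  0.0145]
top 0.55 [385.9, 189.6, 414.2, 241.5] [ 0.5709 -0.1379  0.1149]
t 14.75 pos [ 0.5306 -0.2015  0.171 ] tilt 0.15 yaw 14.89 F [ 1.85 -3.13  3.65] M [-0.4  -0.26  0.03] w 0.0189 q [-4.270e-01  3.920e-01  1.542e+00 -1.000e-03  1.205e+00 -6.860e-01]
```

View pics/c9.png

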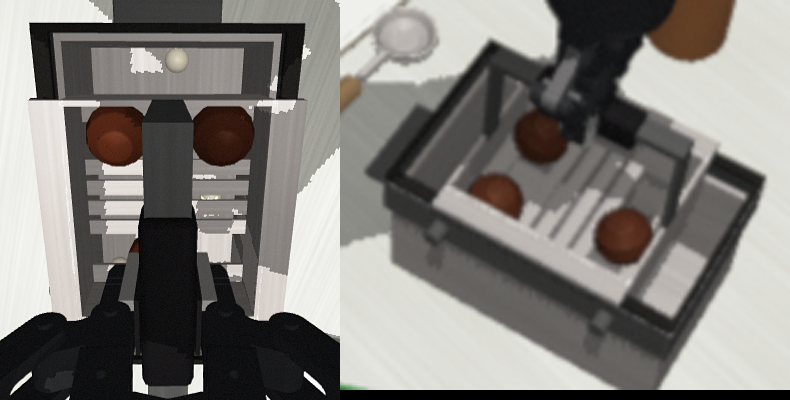

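The contents look unchanged. I'll ease the preload and slide toward the tab wall. That also opens the −y gap for a look.

```bash
python3 -m inch '[[[0,0,0],[-0.01,0,-0.02],12],[[0,0,0],[-0.02,0,-0.06],12],[[0,0,0],[-0.02,0,-0.13],12],[[0,0,0],[-0.02,0,-0.22],12],[[0,0,0],[-0.02,0,-0.33],12],[[0,0,0],[-0.02,0,-0.45],12],[[0,0,0],[-0.02,0,-0.57],12],[[0,0,0],[-0.02,0,-0.68],12],[[0,0,0],[-0.02,0,-0.77],12],[[0,0,0],[-0.02,0,-0.83],12],[[0,0,0],[-0.02,0,-0.87],12],[[0,0,0],[-0.02,0,-0.9],12]]';  python3 - <<'E'
from h import *
s=ctrl.read_state();st()
c=np.array([.5294,-.2004]);yaw=np.radians(15)
d=np.array(s['eef_pos'])[:2]-c;print('ly',-d[0]*np.sin(yaw)+d[1]*np.cos(yaw))
for n in ['wrist','side']:
    p=ctrl.snapshot(n)
    T=None
    if n=='wrist':
        T=np.eye(4);T[:3,:3]=toolR(s).as_matrix();T[:3,3]=s['eef_pos'];T=T@p['T_tool_cam']
        a=p['frame'][50:450,150:490]
    else: b=cv2.resize(p['frame'][230:360,310:460],None,fx=3,fy=3,interpolation=cv2.INTER_CUBIC)
    W=cloud(p,T)
    for r in ctrl.outline_of(p,'bead0_center'):
        q=W[r['region']]; print(n,round(r['p'],2),r['box'],np.nanmedian(q,0).round(4) if len(q) else '')
    if n=='wrist':
        d=W[...,:2]-c;lx=d[...,0]*np.cos(yaw)+d[...,1]*np.sin(yaw); ly=-d[...,0]*np.sin(yaw)+d[...,1]*np.cos(yaw); z=W[...,2]
        m=(z>.113)&(z<.121)&(abs(lx)<.068);print('basket end ly',np.percentile(ly[m&(ly<.098)&(abs(lx)<.05)],[95,100]), 'wall inner', [ly[:,u][(z[:,u]>.08)&(z[:,u]<.096)&(ly[:,u]>.094)].min().round(4) if ((z[:,u]>.08)&(z[:,u]<.096)&(ly[:,u]>.094)).any() else None for u in (240,280,300,340,380,400)])
b=cv2.copyMakeBorder(b,0,400-b.shape[0],0,0,cv2.BORDER_CONSTANT)
cv2.imwrite('pics/c10.png',np.hstack([a,b]))
E
```

```text
time_s: 15.75
eef_pos: [0.5236, -0.1753, 0.1715]
eef_rot: [0.561, 0.431, 0.56, -0.431]
force: [0.1, -1.9, 0.3]
gripper_width: 0.0195
t 15.75 pos [ 0.5236 -0.1753  0.1715] tilt 0.15 yaw 14.89 F [ 0.12 -1.95  0.33] M [-0.3  -0.13  0.01] w 0.0195 q [-3.890e-01  3.590e-01  1.587e+00 -1.000e-03  1.193e+00 -6.480e-01]
ly 0.025732787811960874
wrist 0.57 [185.0, 61.2, 450.2, 444.1] [ 0.5054 -0.1006  0.047 ]
basket end ly [0.09263201 0.09277325] wall inner [np.float64(0.097), np.float64(0.0969), np.float64(0.0969), np.float64(0.0968), np.float64(0.0968), np.float64(0.0968)]
side 0.18 [288.7, 232.3, 305.8, 249.5] [0.5246 0.0645 0.0212]
```

View pics/c10.png

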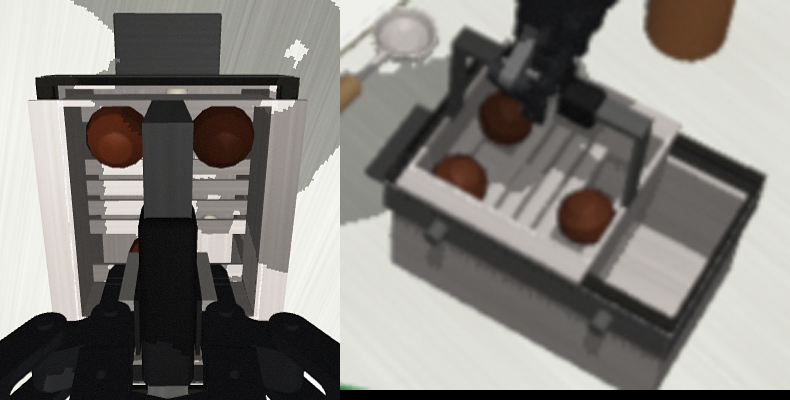

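About 4 mm is left to the wall. Approaching slowly.

```bash
python3 -m inch '[[[0,0,0],[0,0,-0.02],12],[[0,0,0],[0,0,-0.04],12],[[0,0,0],[0,0,-0.06],12],[[0,0,0],[0,0,-0.08],12],[[0,0,0],[0,0,-0.1],12],[[0,0,0],[0,0,-0.1],12],[[0,0,0],[0,0,-0.1],12]]';python3 -m inch '[[[0,0,0],[0,0,-0.02],12],[[0,0,0],[0,0,-0.03],12],[[0,0,0],[0,0,-0.03],12]]'; python3 -c "
from h import *
st()"
```

```text
time_s: 16.53
eef_pos: [0.5228, -0.1723, 0.1714]
eef_rot: [0.561, 0.431, 0.56, -0.431]
force: [0.9, -2.5, 0.5]
gripper_width: 0.0192
time_s: 16.78
eef_pos: [0.5226, -0.1715, 0.1715]
eef_rot: [0.561, 0.431, 0.56, -0.431]
force: [0.8, -2.8, 0.7]
gripper_width: 0.0192
t 16.78 pos [ 0.5226 -0.1715  0.1715] tilt 0.13 yaw 14.89 F [ 0.81 -2.76  0.7 ] M [-0.46 -0.1  -0.05] w 0.0192 q [-3.830e-01  3.550e-01  1.593e+00 -1.000e-03  1.192e+00 -6.430e-01]
```

```bash
python3 -m inch '[[[0,0,0],[0,0,-0.01],12],[[0,0,0],[0,0,-0.02],12],[[0,0,0],[0,0,-0.02],12]]';python3 -c "
from h import *
st()"
```

```text
time_s: 17.03
eef_pos: [0.5225, -0.1712, 0.1717]
eef_rot: [0.562, 0.431, 0.559, -0.431]
force: [0.6, -4.0, 2.3]
gripper_width: 0.019
t 17.03 pos [ 0.5225 -0.1712  0.1717] tilt 0.17 yaw 14.88 F [ 0.64 -4.04  2.3 ] M [-0.88 -0.1  -0.01] w 0.019 q [-0.383  0.354  1.594 -0.002  1.191 -0.642]
```

```bash
python3 -m inch '[[[0,0,0],[0,0,-0.01],12],[[0,0,0],[0,0,-0.02],12],[[0,0,0],[0,0,-0.02],12]]';python3 -c "
from h import *
st()
s=ctrl.read_state();p=ctrl.snapshot('wrist');cv2.imwrite('pics/w11.png',p['frame'])
c=np.array([.5294,-.2004]);yaw=np.radians(15)
T=np.eye(4);T[:3,:3]=toolR(s).as_matrix();T[:3,3]=s['eef_pos'];T=T@p['T_tool_cam'];W=cloud(p,T)
d=W[...,:2]-c;lx=d[...,0]*np.cos(yaw)+d[...,1]*np.sin(yaw); ly=-d[...,0]*np.sin(yaw)+d[...,1]*np.cos(yaw); z=W[...,2]
m=(z>.113)&(z<.121)&(abs(lx)<.05)&(ly<.0985);print(np.percentile(ly[m],[95,99,100]))
"
```

```text
time_s: 17.28
eef_pos: [0.5224, -0.1709, 0.1718]
eef_rot: [0.562, 0.431, 0.559, -0.431]
force: [0.8, -6.0, 1.6]
gripper_width: 0.0192
t 17.28 pos [ 0.5224 -0.1709  0.1718] tilt 0.22 yaw 14.88 F [ 0.77 -5.98  1.55] M [-1.05 -0.15 -0.04] w 0.0192 q [-0.382  0.353  1.595 -0.002  1.191 -0.641]
[0.09669741 0.09677205 0.09682993]
```

View pics/w11.png

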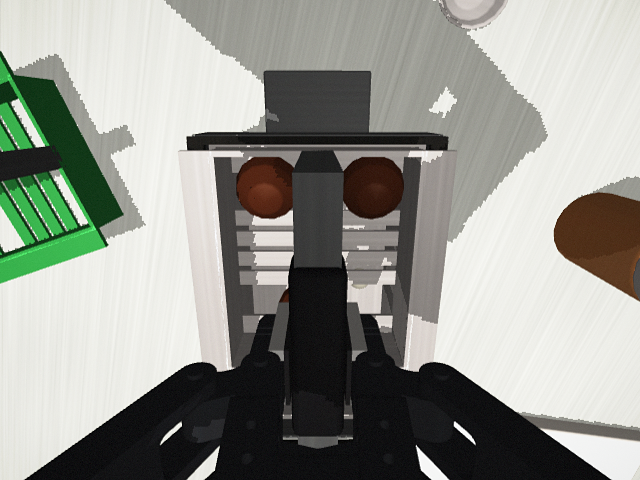

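The basket is touching the wall: force rose to 6 N, the moment grew, and the basket end at 0.0968 matches the wall's inner face at 0.0968. Releasing.

```bash
python3 -m inch '[[[0,0,0],[0,0,0],21],[[0,0,0],[0,0,0],24],[[0,0,0],[0,0,0],28],[[0,0,0],[0,0,0],34],[[0,0,0],[0,0,0],40],[[0,0,0],[0,0,0],46],[[0,0,0],[0,0,0],52],[[0,0,0],[0,0,0],52],[[0,0,0],[0,0,0],52]]'; python3 -c "
from h import *
st()
p=ctrl.snapshot('wrist');cv2.imwrite('pics/w12.png',p['frame'])"
```

```text
time_s: 18.08
eef_pos: [0.5224, -0.1709, 0.1718]
eef_rot: [0.562, 0.431, 0.559, -0.431]
force: [-0.3, 0.0, 0.0]
gripper_width: 0.0521
t 18.08 pos [ 0.5224 -0.1709  0.1718] tilt 0.22 yaw 14.88 F [-0.28  0.    0.03] M [-0.04  0.05  0.02] w 0.0521 q [-0.382  0.353  1.595 -0.002  1.191 -0.641]
```

View pics/w12.png

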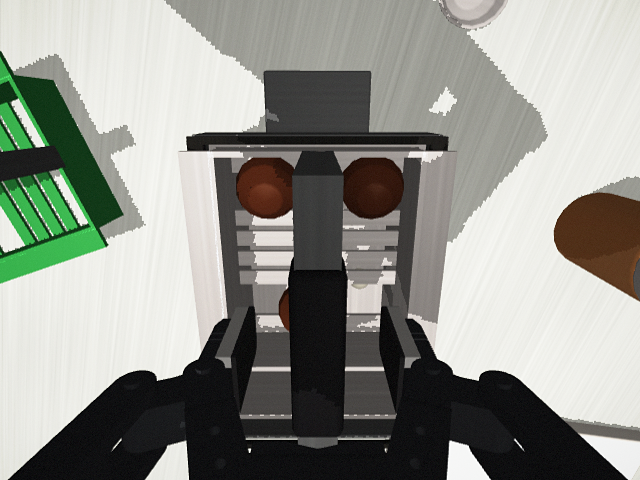

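Fingers are clear with zero force. Lifting away.

```bash
python3 -m inch '[[[0,0,0],[-0.1,0,0],52],[[0,0,0],[-0.3,0,0],52],[[0,0,0],[-0.7,0,0],52],[[0,0,0],[-1.2,0,0],52],[[0,0,0],[-1.8,0,0],52],[[0,0,0],[-2.4,0,0],52],[[0,0,0],[-3,0,0],52],[[0,0,0],[-3.4,0,0.2],52],[[0,0,0],[-3.7,0,0.1],52],[[0,0,0],[-3.8,0,0],52],[[0,0,0],[-3.8,0,0],52]]'; python3 - <<'E'
from h import *
s=ctrl.read_state();st()
c=np.array([.5294,-.2004]);yaw=np.radians(15)
for n in ['wrist','side']:
    p=ctrl.snapshot(n)
    T=None
    if n=='wrist':
        T=np.eye(4);T[:3,:3]=toolR(s).as_matrix();T[:3,3]=s['eef_pos'];T=T@p['T_tool_cam']
        cv2.imwrite('pics/w13.png',p['frame'])
    else: cv2.imwrite('pics/s13.png',cv2.resize(p['frame'][210:370,300:460],None,fx=3.7,fy=3.7,interpolation=cv2.INTER_CUBIC))
    W=cloud(p,T)
    for r in ctrl.outline_of(p,'bead0_center'):
        q=W[r['region']]; print(n,round(r['p'],2),r['box'],np.nanmedian(q,0).round(4) if len(q) else '')
    if n=='wrist':
        d=W[...,:2]-c;lx=d[...,0]*np.cos(yaw)+d[...,1]*np.sin(yaw); ly=-d[...,0]*np.sin(yaw)+d[...,1]*np.cos(yaw); z=W[...,2]
        m=(z>.109)&(z<.125)&(ly>-.03)&(ly<.09)&(abs(lx)<.08);print('flange z L/R',np.median(z[m&(lx<-.057)]),np.median(z[m&(lx>.062)]),lx[m].min(),lx[m].max())
        m=(z>.178)&(z<.2)&(abs(lx)<.04);print('arch',cv2.minAreaRect((np.c_[lx[m],ly[m]]*1000).astype(np.float32)),np.percentile(ly[m],[.5,99.5]),z[m].max())
E
```

```text
time_s: 19.05
eef_pos: [0.5221, -0.1699, 0.2864]
eef_rot: [0.562, 0.431, 0.559, -0.431]
force: [-0.4, 0.4, 0.1]
gripper_width: 0.0518
t 19.05 pos [ 0.5221 -0.1699  0.2864] tilt 0.26 yaw 14.89 F [-0.44  0.43  0.09] M [0.05 0.03 0.03] w 0.0518 q [-0.381  0.259  1.445 -0.002  1.433 -0.64 ]
wrist 0.59 [276.4, 293.5, 287.7, 298.2] [ 0.5144 -0.2956  0.0206]
wrist 0.44 [342.4, 234.2, 357.0, 245.8] [ 0.5707 -0.21    0.0198]
flange z L/R 0.11749198965280316 0.1176864943152417 -0.06943696204867605 0.0731354515969006
arch ((1.7608051300048828, 29.69457244873047), (133.70608520507812, 20.040571212768555), 89.9216079711914) [-0.03560384  0.09646277] 0.19999876910192071
```

View pics/w13.png

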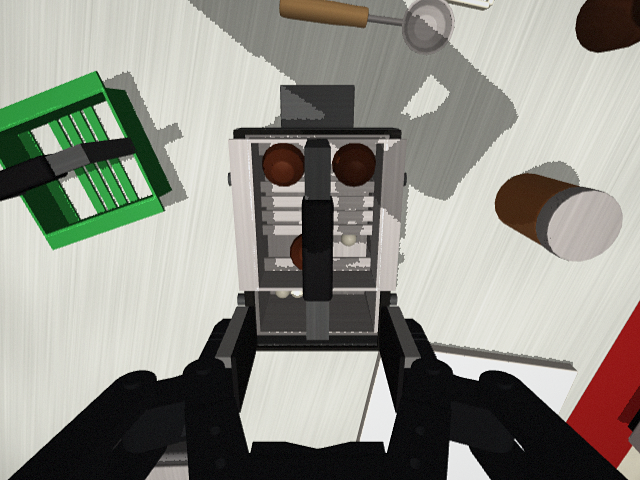

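View pics/s13.png

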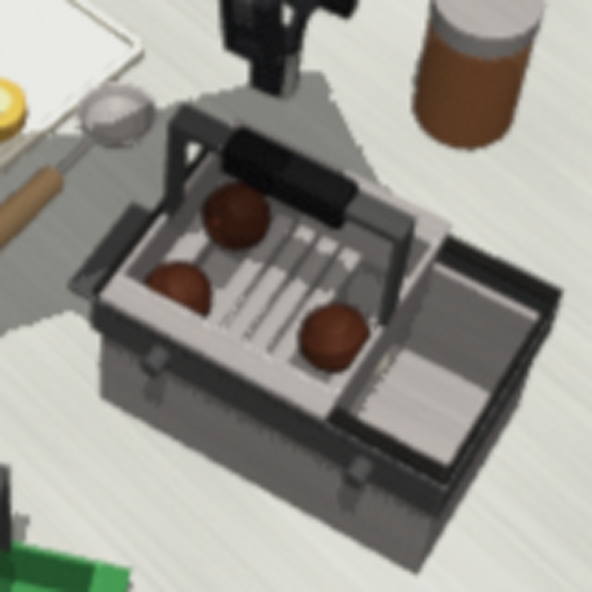

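```bash
python3 -c "
import cv2
f=cv2.imread('pics/w13.png');cv2.imwrite('pics/w13c.png',cv2.resize(f[130:350,225:410],None,fx=2.7,fy=2.7,interpolation=cv2.INTER_CUBIC))"
```

```text
(no output)
```

View pics/w13c.png

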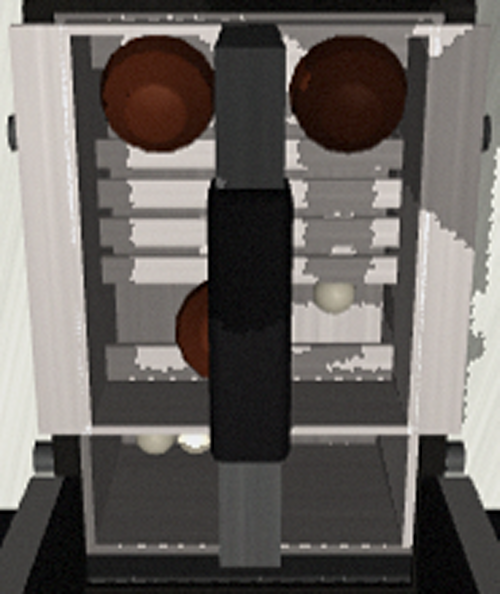

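```bash
python3 -c "
from h import *
st();print(ctrl.job_done())"
```

```text
t 19.25 pos [ 0.522  -0.1704  0.285 ] tilt 0.16 yaw 14.88 F [-0.4  -0.52  0.2 ] M [ 0.06 -0.03 -0.  ] w 0.0519 q [-0.381  0.261  1.446 -0.002  1.433 -0.641]
the job is handed in; nothing more can be done
None
```

I lifted the steel basket, carried it level to the pan and lowered it until the flanges bore on the rails (contact felt at TCP z≈0.172). I then shook it in three short bursts, slid it to the tab-side wall and let go. The job was handed in at about 19 s of the 67 s allowed; no verdict is reported.

**Basket position:** it is level, with left and right flange tops at 0.1175 and 0.1177 m, and its yaw is within 0.1° of the pan. The grip is about 30 mm toward the tab wall. Just before release the basket end read 0.0968 m against the wall at 0.0968 m.

**Forces and contents:** wrist force was at most about 7 N in the readings taken at the end of each move; nothing was recorded during the strokes themselves. All three chestnuts are in the basket, and the corn, spoon, mill and jar were not approached.

**Weakest check:** the last pictures show only three of the four beads in the pan. The fourth was seen lying in the pan at the tab end before the slide and is now hidden under the basket. No bead is visible in the basket. The bead detector was unreliable, with some wrong hits, so I judged the beads by eye.

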